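Slide the parts trays into one another

TASK

Put the three open-fronted grey parts trays away as one nest: slide the middle-sized tray back-first into the largest, which is screwed to the bench, and the smallest back-first into the middle one, each pushed fully home against the back wall of the next, all mouths facing the same way. Slide them flat along the bench, for instance with the fingertips hooked inside against the back wall; do not lift or tip them up, and do not disturb the solder spool, the flux tin or the pliers. Leave the nest at rest.

Things in the scene. Friction and masses are not known exactly. Their poses are not given: they have to be found in the camera images.
- large: The largest, grey tray: 150 long (mouth to back), 140 wide, 40 high, inside width 132 mm; floor 1.6, side and back walls 4 thick, no front, open top. Screwed to the bench. Back corners taper in 9 mm over the last 20. Point: centre of its underside; mouth edge 75 to -x, inside of the back wall 71 to +x. x: mouth to back wall; z up.
- mid_back (a point): The middle-sized, grey tray: 128 long (mouth to back), 122 wide, 36 high, inside width 114 mm; floor 1.6, side and back walls 4 thick, no front, open top. Loose, 240 g, slippery. Back corners taper in 9 mm over the last 20; underside sweeps up 5 mm over the last 32, so back-first it rides over a floor edge; push low. Point: mid inside face of back wall, half-way up (18 above the underside, 60 along +x from the tray's centre). x: mouth to back wall; z up.
- small_back (a point): The smallest, grey tray: 106 long (mouth to back), 104 wide, 32 high, inside width 96 mm; floor 1.6, side and back walls 4 thick, no front, open top. Loose, 180 g, slippery. Back corners taper in 9 mm over the last 20; underside sweeps up 5 mm over the last 32, so back-first it rides over a floor edge; push low. Point: mid inside face of back wall, half-way up (16 above the underside, 49 along +x from the tray's centre). x: mouth to back wall; z up.
- spool_center (a point): Solder spool standing on end, white flanges, 60 mm diameter, 45 mm high, loose, beside the way into the large tray's mouth; leave it alone. This point: its centre, half-way up.
- tin_center (a point): Round steel flux tin, 56 mm diameter, 26 mm high, loose, on the other side of the way into the large tray's mouth; leave it alone. This point: its centre, half-way up.
- pliers: Pliers with orange handles lying flat, 155 mm long, 64 mm wide, 13 mm high, loose; leave them alone. Origin under the pivot; +x towards the jaw tips (49 mm), handles reach 106 mm to -x.

How it is judged:
By the outcome, as a careful person would: the job done as asked, in the order asked, and still so for the second after the job is handed in, with the robot touching nothing.
It also fails if it takes over 69 s, if anything falls off the work surface, if the arm or the gripper's body presses on something with over 40 N, if the wrist force passes 120 N, or if a joint passes its speed limit or range.

ROBOT

A 7-joint arm with a two-finger parallel gripper is mounted at the origin on the work surface. World frame = base frame: x ahead of the robot, y to its left, z up, the work surface at z = 0. Lengths are in m, angles in rad, forces in N, time in s.
With the tool pointing down it reaches from about 0.425 to 0.925 m from the base axis. Payload 6.8 kg.
Tool frame: the origin (TCP) lies at the centre of the arm's flange, where the gripper is bolted on; the fingertips stand 173 mm ahead of it and the grasp point (between the pads) lies 155 mm ahead of it (robot.tip_reach is the distance from the TCP to the fingertips, in m); z points along the fingers, x is the direction in which the jaws open and shut, and the axes are right-handed (so a half turn about z gives the same grasp; the last joint's range is limited). The gripper opens to 85 mm and grips with 20 to 120 N. Pads are 22 mm wide; open, the fingers measure 114 mm over their backs; the gripper's body (76 mm by 85 mm) begins 54 mm behind the grasp point. The pads swing forward as they close: fully open they stand 13 mm farther back than shut.
Start: joints at [1.046, 0.477, 0.022, 1.555, -0.011, 1.109, -0.083], TCP at [0.273, -0.617, 0.405] pointing down, gripper open.
Joint ranges: [-2.96, 2.96], [-0.34, 2.1], [-1.41, 1.46], [0.24, 2.44], [-1.37, 4.51], [0.17, 1.92], [-2.96, 2.96]. Speed limits (rad/s): [2.39, 2.39, 3.14, 3.14, 3.14, 3.14, 3.14].

INTERFACE

Orientations are given as a 3x3 rotation matrix whose columns are the frame's x, y, z axes.
In Python, from station import robot gives the robot as it stands. The module is installed in compiled form; this text tells all that it offers.
- The arm moves only by the shell command python3 -m pendant 'ROWS' [FORCE]. ROWS is JSON, one flat list of numbers, 5 for each row, row after row: the gripper command: -1 is shut, 1 is fully open, values between are in proportion, then the shift along the world's x, y, z in cm, then the turn about the world's z in degrees. A call has 1 to 10 rows; each row shifts and turns the commanded pose from where the row before left it; what a row does not reach is not made up. A row lasts 1/12 s, in which the tool goes at most 41.7 mm and 7.16 degrees, less where a joint would pass 70% of its speed; a pose out of reach is approached as far as the arm can. A call is refused whole if a number of a shift passes 4.17 or a number of a turn 7.16, either way. A call with a gripper value outside its range is refused whole. The fingers move at their own pace and stop on an object; FORCE is the grip in N (left out, the last holds). Time passes only in rows, so rows that do not move let the fingers close. It gives the time, the measured TCP pose, the force and the opening at its end, in the units of the state.
- robot.state(): the state, without advancing time (a new reading comes with each control period).
- robot.get_image(name): name is "scene" or "top" or "wrist"; returns a dict with "img" (400x640x3 uint8, blue, green, red), "range_z" (400x640 float32, m along the optical axis (not along the pixel's ray), 0 where there is no reading), "fx", "fy", "cx", "cy" (pixels), "k1" (the pictures are not rectified: a ray, as slopes to the right and down, at radius r is drawn at 1 + k1 r^2 times it, then the intrinsics apply), "extrinsics" (4x4, takes a point from world to camera coordinates); the wrist camera has in their place "hand_eye" (4x4, takes a point from camera to tool coordinates, whose origin is the TCP and whose axes are the tool frame's). Camera axes: x right, y up, looking along -z (the intrinsics and any distortion apply to the point x, -y, -z); pixel columns grow to the right and rows downward; lengths in m; the calibration is good to about 2 mm. A picture is of the moment at which its call begins: read the wrist's pose just before it.
- robot.close_job(): hands the job in, once; it reports no verdict.
The state is a dict: "clock": time; "joint_positions": joint angles; "joint_vel": joint speeds; "effort": joint torques, N m; "eef_pos": TCP position; "eef_rot": TCP orientation; "ft_force": force on the tool from outside, world axes, zero at the start; "wrist_torque": the same for the moment, N m; "width": finger opening in m.
Only numpy, scipy, OpenCV 4.12 (cv2) and the standard library are available. Lean on these libraries where they do the work, as an engineer would, in place of code of your own. Each camera call takes 0.05 s, during which the arm holds its last target.

## Working session

There is one attempt and no reset: what is moved stays moved. The work goes in short steps, Python scripts to look and compute and a shell command to move; the robot and the scene stay as the last step left them, time stands still between calls to the robot, and variables do not carry over. Pictures are saved under pics/ and viewed, and the job is handed in when it is done.

```bash
mkdir -p pics
python3 - <<'E'
from station import robot
import cv2
s=robot.state();print(s['clock'],s['eef_pos'],s['eef_rot'],s['width'],robot.tip_reach)
for n in ['scene','top']:
    d=robot.get_image(n);cv2.imwrite(f'pics/{n}0.png',d['img']);print(n,d['fx'],d['cx'],d['cy'],d['k1'],d['extrinsics'])
E
```

```text
0.0 [ 0.27316809 -0.61695051  0.40370115] [[ 4.04864608e-01 -9.14376232e-01 -8.68791201e-04]
 [-9.14374777e-01 -4.04865519e-01  1.63653041e-03]
 [-1.84814811e-03  1.31827518e-04 -9.99998283e-01]] 0.08543538770463739 0.1734
scene 475.9653757506503 316.1176052400683 203.6343993626971 -0.08895995386163048 [[-4.61417589e-01  8.87183037e-01 -2.58225577e-04  2.42270874e-01]
 [-7.29658979e-01 -3.79324845e-01  5.68955566e-01  3.79685707e-01]
 [ 5.04669776e-01  2.62714522e-01  8.22368225e-01 -1.38946495e+00]
 [ 0.00000000e+00  0.00000000e+00  0.00000000e+00  1.00000000e+00]]
top 371.32389941557835 314.3479547273965 202.80073946214299 -0.002843404100652849 [[ 0.02133603 -0.99943008  0.0261588   0.00231588]
 [ 0.98861582  0.02498862  0.14837228 -0.55161219]
 [-0.14894139  0.02269533  0.98858555 -0.84009978]
 [ 0.          0.          0.          1.        ]]
```

View pics/scene0.png

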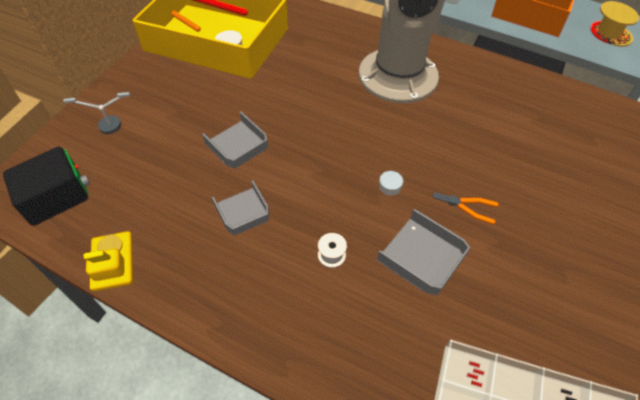

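View pics/top0.png

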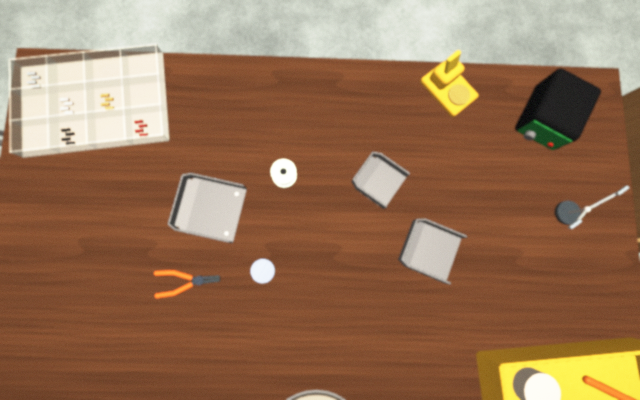

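```bash
cat > h.py <<'E'
import numpy as np,cv2
from station import robot
def und(d,u,v):
    p=np.array([[[u,v]]],float)
    K=np.array([[d['fx'],0,d['cx']],[0,d['fy'],d['cy']],[0,0,1]])
    q=cv2.undistortPoints(p,K,np.array([d['k1'],0,0,0,0.]))[0,0]
    return np.array([q[0],-q[1],-1.])
def camT(d,s=None):
    if 'extrinsics' in d: return np.linalg.inv(d['extrinsics'])
    T=np.eye(4);T[:3,:3]=s['eef_rot'];T[:3,3]=s['eef_pos'];return T@d['hand_eye']
def onz(d,u,v,z,s=None):
    T=camT(d,s);r=T[:3,:3]@und(d,u,v);o=T[:3,3];return o+r*(z-o[2])/r[2]
def proj(d,P,s=None):
    c=(np.linalg.inv(camT(d,s))@np.append(P,1))[:3]
    x,y=c[0]/-c[2],-c[1]/-c[2];f=1+d['k1']*(x*x+y*y)
    return d['fx']*x*f+d['cx'],d['fy']*y*f+d['cy']
def cloud(d,s=None):
    H,W=d['range_z'].shape;K=np.array([[d['fx'],0,d['cx']],[0,d['fy'],d['cy']],[0,0,1]])
    g=np.stack(np.meshgrid(np.arange(W),np.arange(H)),-1).reshape(-1,1,2).astype(float)
    q=cv2.undistortPoints(g,K,np.array([d['k1'],0,0,0,0.]))[:,0]
    z=d['range_z'].reshape(-1,1);c=np.hstack([q*z,-z]);c[:,1]*=-1
    T=camT(d,s);return (c@T[:3,:3].T+T[:3,3]).reshape(H,W,3)
E
python3 - <<'E'
from h import *
import pickle
d=robot.get_image('top');pickle.dump(d,open('top.pkl','wb'))
im=d['img']
a=cv2.resize(im[140:290,340:480],None,fx=4,fy=4,interpolation=cv2.INTER_CUBIC);cv2.imwrite('pics/t1.png',a)
a=cv2.resize(im[150:310,145:305],None,fx=3.7,fy=3.7,interpolation=cv2.INTER_CUBIC);cv2.imwrite('pics/t2.png',a)
c=cloud(d)
print(c[330,300],c[210,210],c[250,430],c[172,283],c[271,262])
E
```

```text
[2.53000259e-01 4.16290840e-02 8.21275294e-05] [0.53299902 0.27014185 0.00168932] [ 0.44730588 -0.27120987  0.00448948] [0.62344886 0.09172597 0.04421625] [0.38915594 0.13392802 0.02617257]
```

View pics/t1.png

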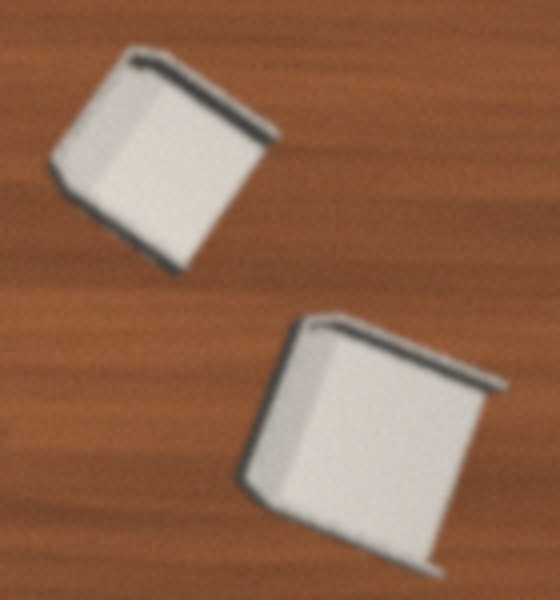

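View pics/t2.png

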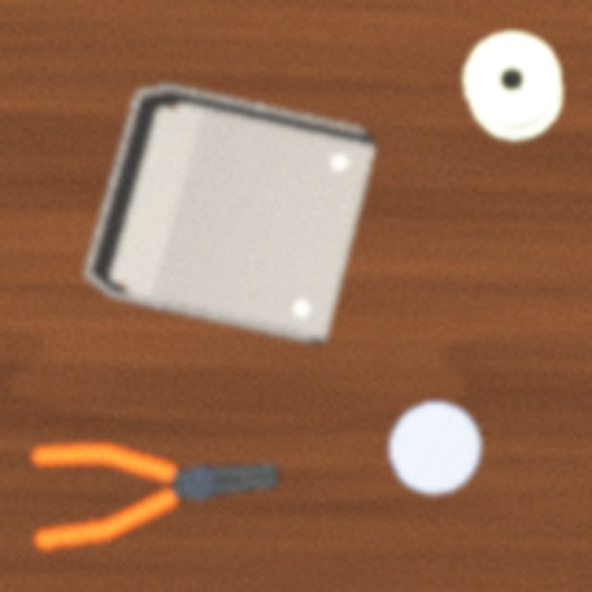

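```bash
cat > fit.py <<'E'
from h import *
from scipy.optimize import least_squares
def fit(c,box,L,W,H,yaw0):
    """c cloud, box xmin,xmax,ymin,ymax; tray outline distance on wall-top points"""
    P=c.reshape(-1,3);m=(P[:,0]>box[0])&(P[:,0]<box[1])&(P[:,1]>box[2])&(P[:,1]<box[3])
    Q=P[m&(abs(P[:,2]-H)<0.004)]
    # centerline polyline of wall top
    a=W/2-.002;l=L/2
    V=np.array([[-l,-a],[l-.02,-a],[l-.002,-a+.009],[l-.002,a-.009],[l-.02,a],[-l,a]])
    def dist(q):
        best=None
        for i in range(5):
            A,B=V[i],V[i+1];t=np.clip(((q-A)@(B-A))/((B-A)@(B-A)),0,1)
            e=np.linalg.norm(q-A-t[:,None]*(B-A),axis=1);best=e if best is None else np.minimum(best,e)
        return best
    def f(p):
        cs,sn=np.cos(p[2]),np.sin(p[2]);R=np.array([[cs,-sn],[sn,cs]])
        return dist((Q[:,:2]-p[:2])@R)
    A=P[m&(P[:,2]>.0008)&(P[:,2]<H+.004)];c0=A[:,:2].mean(0);best=None
    for y in np.radians(yaw0)+np.radians([-20,-10,0,10,20]):
        r=least_squares(f,[*c0,y],loss='soft_l1',f_scale=.002)
        if best is None or r.cost<best.cost: best=r
    p=best.x;print('n',len(Q),'ctr',p[:2].round(4),'yaw',np.degrees(p[2]).round(2),'med',np.median(best.fun).round(4));return p
E
python3 - <<'E'
from fit import *
import pickle
d=pickle.load(open('top.pkl','rb'));c=cloud(d)
def b(u,v,r=.1):
    p=onz(d,u,v,.005);print(p[:2].round(3));return p[0]-r,p[0]+r,p[1]-r,p[1]+r
L=fit(c,b(208,210,.11),.150,.140,.040,80)
M=fit(c,b(432,250,.085),.128,.122,.036,70)
S=fit(c,b(381,180,.075),.106,.104,.032,60)
T=fit(c,b(432,250,.085),.128,.122,.036,-110)
P=c.reshape(-1,3)
for (u,v) in [(283,172),(262,271)]:
    w=c[v-20:v+20,u-20:u+20].reshape(-1,3);w=w[w[:,2]>.02];print(np.median(w,0),w.min(0),w.max(0))
for (u,v) in [(198,280),(219,279)]: print(onz(d,u,v,.01))
np.save('p0.npy',[L,M,S])
E
```

```text
[0.532 0.274]
n 327 ctr [0.5377 0.2704] yaw 78.54 med 0.0011
[ 0.447 -0.276]
n 274 ctr [ 0.4491 -0.2683] yaw 68.51 med 0.0012
[ 0.619 -0.152]
n 221 ctr [ 0.6193 -0.1435] yaw 55.41 med 0.0011
[ 0.447 -0.276]
n 274 ctr [ 0.4477 -0.2723] yaw -112.33 med 0.002
[0.62548826 0.09129579 0.04543197] [0.4201575  0.03516493 0.04176113] [0.65528021 0.12059223 0.91229388]
[0.3912313  0.13290166 0.02674581] [0.36364371 0.03516493 0.02282456] [0.4201575  0.16004429 0.91229388]
[0.36452145 0.28574136 0.01      ]
[0.36784144 0.23650081 0.01      ]
```

```bash
python3 -m pendant '[0.45,1.5,3.1,-1,3.7, 0.45,1.5,3.1,-1,3.7, 0.45,1.5,3.1,-1,3.7, 0.45,1.5,3.1,-1,3.7, 0.45,1.5,3.1,-1,3.7, 0.45,1.5,3.1,-1,3.7, 0.45,1.5,3.1,-1,3.7, 0.45,1.5,3.1,-1,3.7, 0.45,1.5,3.1,-1,3.7, 0.45,1.5,3.1,-1,3.7]' 40; python3 -m pendant '[0.45,1.9,3.6,-1,3.8, 0.45,1.9,3.5,-1,3.8, 0.45,0,0,0,0, 0.45,0,0,0,0]'
python3 - <<'E'
from h import *
s=robot.state();print(s['clock'],s['eef_pos'],s['eef_rot'],s['width'],s['ft_force'])
d=robot.get_image('wrist');cv2.imwrite('pics/w1.png',d['img']);print(d['hand_eye'])
E
```

```text
clock: 0.98
eef_pos: [0.4236, -0.3057, 0.3043]
eef_rot: [[0.875, -0.484, 0.0], [-0.484, -0.875, -0.0], [0.0, -0.0, -1.0]]
ft_force: [1.2, 0.2, -0.6]
width: 0.0618
clock: 1.32
eef_pos: [0.4622, -0.2338, 0.2842]
eef_rot: [[0.932, -0.362, -0.001], [-0.362, -0.932, 0.002], [-0.001, -0.001, -1.0]]
ft_force: [-0.5, -1.1, 0.3]
width: 0.0618
1.3167 [ 0.46215497 -0.23383334  0.28420011] [[ 9.32258679e-01 -3.61791771e-01 -6.85712572e-04]
 [-3.61790413e-01 -9.32258145e-01  1.56498321e-03]
 [-1.20545918e-03 -1.21088494e-03 -9.99998540e-01]] 0.06175536492973162 [-0.53675751 -1.12327644  0.34236935]
[[ 9.99999869e-01  3.62312546e-04 -3.60982595e-04 -2.91291634e-04]
 [ 2.28605314e-04 -9.48016005e-01 -3.18222567e-01 -8.13808378e-02]
 [-4.57513306e-04  3.18222442e-01 -9.48015964e-01  2.84829346e-02]
 [ 0.00000000e+00  0.00000000e+00  0.00000000e+00  1.00000000e+00]]
```

View pics/w1.png

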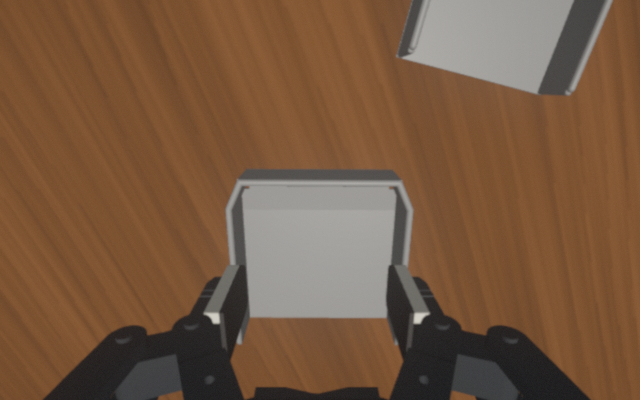

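Run:
```python
from fit import *
s=robot.state();d=robot.get_image('wrist');c=cloud(d,s)
T=(c-s['eef_pos'])@s['eef_rot']  # tool coords
for sl in (slice(195,250),slice(385,440)):
    R=T[260:345,sl].reshape(-1,3);z=R[:,2];R=R[(z>.1)&(z<.178)]
    print('finger tip z',R[:,2].max(), 'x',np.percentile(R[:,0],[1,99]),'y',np.percentile(R[:,1],[1,99]));
    B=R[R[:,2]>R[:,2].max()-.006];print(B.min(0),B.max(0))
fit(c,(.33,.55,-.36,-.16),.128,.122,.036,70)
```

```text
finger tip z 0.1662795941801536 x [-0.04430388 -0.02983372] y [-0.01251003  0.01044958]
[-0.03764065 -0.01080497  0.16031316] [-0.03086606  0.01085574  0.16627959]
finger tip z 0.16633340374877006 x [0.02916507 0.04369462] y [-0.01283727  0.01051499]
[ 0.03039038 -0.01071958  0.16033956] [0.03694777 0.01133516 0.1663334 ]
n 1738 ctr [ 0.4502 -0.2682] yaw 68.75 med 0.0012
```

```bash
python3 -m pendant '[0.45,0,0,-3,0, 0.45,0,0,-3,0, 0.45,0,0,-2.5,0, 0.45,0,0,-1.5,0, 0.45,0,0,-0.6,0, 0.45,0,0,0,0, 0.45,0.18,0.46,0,0, 0.45,0.18,0.46,0,0,0.45,0.18,0.46,0,0]'
```

```text
clock: 2.17
eef_pos: [0.4673, -0.2226, 0.18]
eef_rot: [[0.93, -0.367, 0.002], [-0.367, -0.93, -0.001], [0.002, -0.0, -1.0]]
ft_force: [0.2, -0.5, -0.4]
width: 0.0622
```

```bash
python3 -m pendant '[0.45,0.25,0.6,-0.2,0, 0.45,0.2,0.8,0,2, 0.45,0.2,0.8,0,2, 0.45,0.2,0.8,0,2, 0.45,0.2,0.8,0,2, 0.45,0.2,0.8,0,2, 0.45,0.08,1,0,0, 0.45,0.08,1,0,0,0.45,0.08,1,0,0,0.45,0.08,1,0,0]'; python3 -m pendant '[0.45,0.08,1,0,0, 0.45,0.08,1,0,0,0.45,0.08,1,0,0,0.45,0.08,1,0,0,0.45,0.08,1,0,0,0.45,0.08,1,0,0,0.45,0.08,0.9,0,0,0.45,0.08,0.6,0,0,0.45,0,0.3,0,0,0.45,0,0,0,0]'
python3 - <<'E'
from fit import *
d=robot.get_image('wrist');s=robot.state();c=cloud(d,s);cv2.imwrite('pics/w2.png',d['img'])
x,y,_=s['eef_pos'];print(s['eef_pos'],s['ft_force'],np.degrees(np.arctan2(s['eef_rot'][1,0],s['eef_rot'][0,0])))
d=robot.get_image('top');cv2.imwrite('pics/t3.png',d['img'])
E
```

```text
clock: 3.0
eef_pos: [0.4822, -0.1355, 0.1767]
eef_rot: [[0.98, -0.2, -0.0], [-0.2, -0.98, 0.0], [-0.0, -0.0, -1.0]]
ft_force: [-0.1, -0.5, -0.8]
width: 0.0618
clock: 3.83
eef_pos: [0.4888, -0.0578, 0.1768]
eef_rot: [[0.98, -0.199, 0.0], [-0.199, -0.98, 0.0], [0.0, -0.0, -1.0]]
ft_force: [0.2, -0.5, -0.2]
width: 0.062
[ 0.48870366 -0.05840412  0.17676903] [-0.42502043  0.09578388 -0.4275372 ] -11.49087538313043
```

View pics/w2.png

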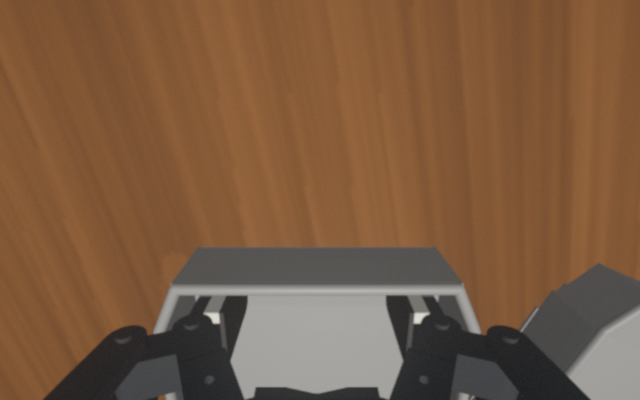

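View pics/t3.png

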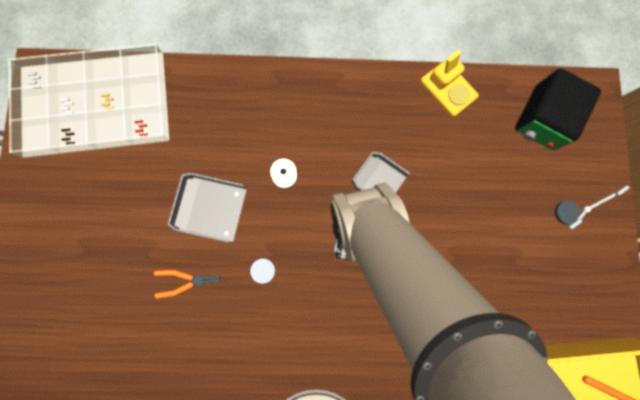

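```bash
python3 -m pendant '[0.45,0,0.9,0,0, 0.45,0,1,0,0, 0.45,0,1.1,0,0, 0.45,0,1.1,0,0,0.45,0,1.1,0,0,0.45,0,1.1,0,0,0.45,0,1.1,0,0,0.45,0,1,0,0,0.45,0.16,0.8,0,0,0.45,0.2,0.98,0,0]'; python3 -m pendant '[0.45,0.2,0.98,0,0, 0.45,0.2,0.98,0,0, 0.45,0.2,0.98,0,0,0.45,0.2,0.98,0,0,0.45,0.16,0.8,0,0,0.45,0.1,0.5,0,0,0.45,0.04,0.2,0,0,0.45,0,0,0,0]'
python3 - <<'E'
from fit import *
d=robot.get_image('wrist');s=robot.state();c=cloud(d,s);cv2.imwrite('pics/w3.png',d['img'])
p=s['eef_pos'];a=np.radians(78.5);u=np.array([np.cos(a),np.sin(a)]);n=np.array([-u[1],u[0]])
r=p[:2]-[.5377,.2704];print(p,'t',r@u,'lat(left+)',r@n)
E
```

```text
clock: 4.77
eef_pos: [0.4922, 0.0438, 0.1767]
eef_rot: [[0.98, -0.2, -0.0], [-0.2, -0.98, -0.0], [-0.0, 0.0, -1.0]]
ft_force: [-0.1, -0.3, -0.5]
width: 0.0619
clock: 5.43
eef_pos: [0.5034, 0.0979, 0.1768]
eef_rot: [[0.98, -0.199, 0.0], [-0.199, -0.98, 0.0], [0.0, -0.0, -1.0]]
ft_force: [-0.0, 0.1, 0.5]
width: 0.062
[0.50325817 0.09741097 0.17673738] t -0.17638282054665505 lat(left+) -0.0007380621301843508
```

View pics/w3.png

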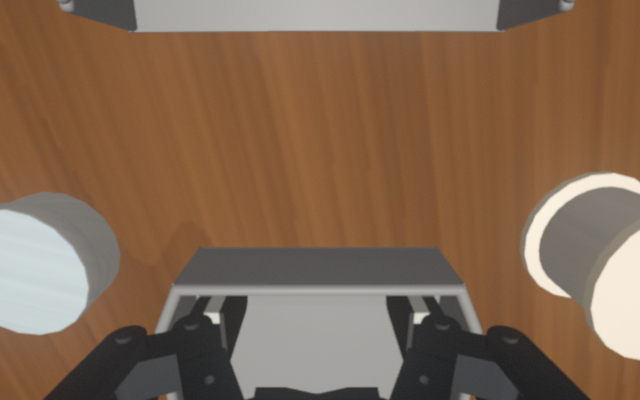

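```bash
python3 -m pendant '[0.45,0.12,0.6,0.1,0, 0.45,0.2,0.98,0.1,0, 0.45,0.2,0.98,0.1,0, 0.45,0.2,0.98,0,0, 0.45,0.2,0.98,0,0, 0.45,0.2,0.98,0,0, 0.45,0.2,0.98,0,0, 0.45,0.2,0.98,0,0, 0.45,0.2,0.98,0,0, 0.45,0.2,0.98,0,0]'; python3 -m pendant '[0.45,0.2,0.98,0,0, 0.45,0.2,0.98,0,0, 0.45,0.2,0.98,0,0, 0.45,0.2,0.98,0,0, 0.45,0.2,0.98,0,0, 0.45,0.16,0.8,0,0]'
python3 - <<'E'
from fit import *
d=robot.get_image('wrist');s=robot.state();c=cloud(d,s);cv2.imwrite('pics/w4.png',d['img'])
p=s['eef_pos'];a=np.radians(78.5);u=np.array([np.cos(a),np.sin(a)]);n=np.array([-u[1],u[0]])
r=p[:2]-[.5377,.2704];print(p,'t',r@u,'lat(left+)',r@n)
E
```

```text
clock: 6.32
eef_pos: [0.5226, 0.1926, 0.1797]
eef_rot: [[0.98, -0.2, -0.0], [-0.2, -0.98, -0.0], [-0.0, 0.0, -1.0]]
ft_force: [0.3, -0.4, 0.6]
width: 0.0621
clock: 6.82
eef_pos: [0.5342, 0.2499, 0.1798]
eef_rot: [[0.98, -0.199, 0.0], [-0.199, -0.98, 0.0], [0.0, -0.001, -1.0]]
ft_force: [0.6, -0.3, -0.3]
width: 0.0618
[0.53425631 0.25171074 0.17999708] t -0.019000632727838515 lat(left+) -0.00035148276885223423
```

View pics/w4.png

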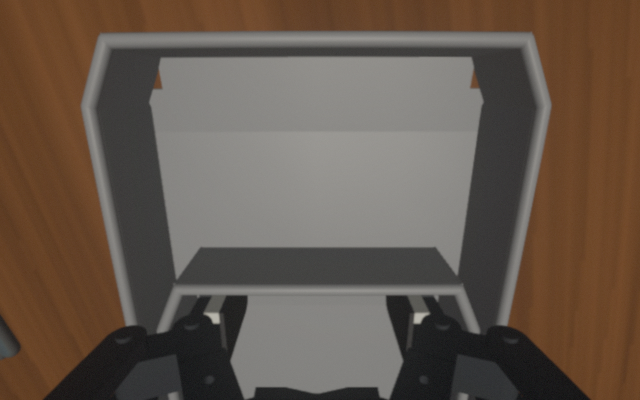

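```bash
python3 -m pendant '[0.45,0.16,0.8,0.1,0, 0.45,0.18,0.88,0.1,0, 0.45,0.18,0.88,0,0, 0.45,0.18,0.88,0,0, 0.45,0.18,0.88,0,0, 0.45,0.16,0.8,0,0, 0.45,0.12,0.6,0,0, 0.45,0.08,0.4,0,0, 0.45,0.04,0.2,0,0, 0.45,0.04,0.2,0,0]'
python3 - <<'E'
from fit import *
s=robot.state()
p=s['eef_pos'];a=np.radians(78.5);u=np.array([np.cos(a),np.sin(a)]);n=np.array([-u[1],u[0]])
r=p[:2]-[.5377,.2704];print(p,'t',r@u,'lat(left+)',r@n,s['ft_force'])
E
```

```text
clock: 7.7
eef_pos: [0.5473, 0.3137, 0.1817]
eef_rot: [[0.98, -0.2, -0.0], [-0.2, -0.98, -0.0], [-0.0, 0.0, -1.0]]
ft_force: [-0.3, -0.9, 0.9]
width: 0.062
[0.54727564 0.31374885 0.18165854] t 0.044387690278120784 lat(left+) -0.0007410389723370753 [-0.25940912 -0.93670827  0.90556166]
```

Expected home at t≈0.056; keep pushing gently.

```bash
python3 -m pendant '[0.45,0.06,0.3,0,0, 0.45,0.06,0.3,0,0,0.45,0.04,0.2,0,0, 0.45,0.04,0.2,0,0]'; python3 -m pendant '[0.45,0.03,0.15,0,0, 0.45,0.03,0.15,0,0, 0.45,0.03,0.15,0,0]'
python3 - <<'E'
from fit import *
d=robot.get_image('wrist');s=robot.state();cv2.imwrite('pics/w5.png',d['img'])
p=s['eef_pos'];a=np.radians(78.5);u=np.array([np.cos(a),np.sin(a)]);n=np.array([-u[1],u[0]])
r=p[:2]-[.5377,.2704];print(p,'t',r@u,'lat(left+)',r@n,s['ft_force'])
E
```

```text
clock: 8.03
eef_pos: [0.5493, 0.3238, 0.1818]
eef_rot: [[0.98, -0.2, -0.0], [-0.2, -0.98, -0.0], [-0.0, 0.0, -1.0]]
ft_force: [0.3, -0.1, 0.5]
width: 0.062
clock: 8.28
eef_pos: [0.55, 0.3269, 0.1815]
eef_rot: [[0.98, -0.2, -0.002], [-0.2, -0.98, -0.003], [-0.001, 0.004, -1.0]]
ft_force: [-2.6, -7.1, 3.9]
width: 0.0617
[0.55001631 0.32685775 0.18140482] t 0.057779819434017415 lat(left+) -0.0008131951475605979 [-1.90824962 -4.96117166  2.71382847]
```

View pics/w5.png

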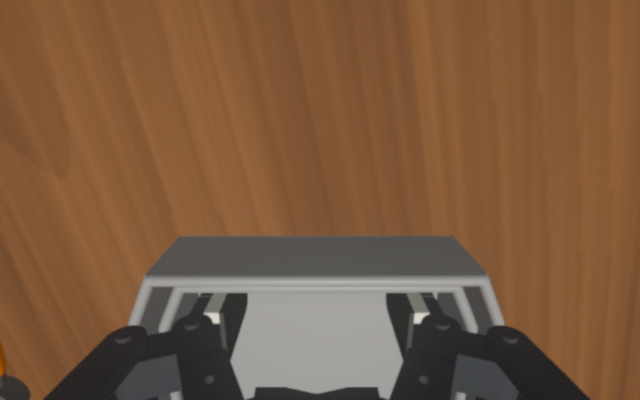

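```bash
python3 -m pendant '[0.45,0.04,0.2,0,0, 0.45,0.04,0.2,0,0, 0.45,0,0,0,0]'
python3 - <<'E'
from fit import *
s=robot.state()
p=s['eef_pos'];a=np.radians(78.5);u=np.array([np.cos(a),np.sin(a)])
r=p[:2]-[.5377,.2704];print(p,'t',r@u,s['ft_force'])
E
python3 -m pendant '[0.45,-0.06,-0.3,0,0, 0.45,-0.2,-0.98,0,0, 0.45,-0.2,-0.98,0.3,0, 0.45,-0.2,-0.98,2,0,0.45,0,0,4,0, 0.45,0,0,4,0,0.45,0,0,2,0,0.45,0,0,0,0]'
python3 - <<'E'
from fit import *
s=robot.state();print(s['eef_pos'])
d=robot.get_image('wrist');s=robot.state();c=cloud(d,s);cv2.imwrite('pics/w6.png',d['img'])
E
```

```text
clock: 8.58
eef_pos: [0.5504, 0.3279, 0.1807]
eef_rot: [[0.98, -0.201, -0.005], [-0.201, -0.98, -0.01], [-0.003, 0.011, -1.0]]
ft_force: [-4.5, -11.9, 8.0]
width: 0.062
[0.55043308 0.32790503 0.18068209] t 0.05888916694367977 [ -4.52617278 -11.9050269    8.02965878]
clock: 9.25
eef_pos: [0.5459, 0.3005, 0.311]
eef_rot: [[0.98, -0.2, 0.009], [-0.2, -0.98, 0.006], [0.008, -0.007, -1.0]]
ft_force: [0.3, 0.6, 0.2]
width: 0.062
[0.54591351 0.30054942 0.31104674]
```

View pics/w6.png

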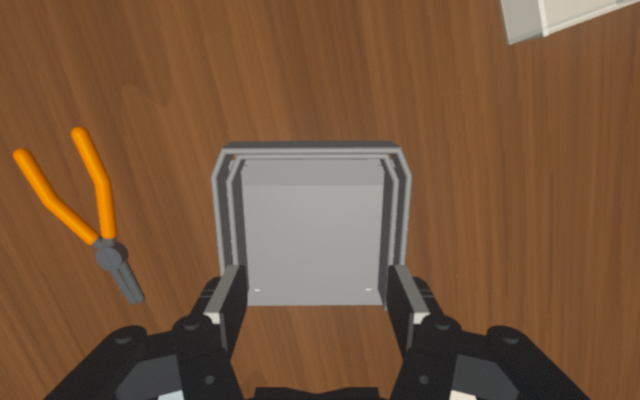

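Run:
```python
from fit import *
d=robot.get_image('wrist');s=robot.state();c=cloud(d,s)
a=cv2.resize(d['img'][130:320,200:430],None,fx=3.4,fy=3.1,interpolation=cv2.INTER_CUBIC);cv2.imwrite('pics/w6c.png',a)
an=np.radians(78.5);u=np.array([np.cos(an),np.sin(an)]);n=np.array([-u[1],u[0]])
q=c.reshape(-1,3);t=(q[:,:2]-[.5377,.2704])@u;l=(q[:,:2]-[.5377,.2704])@n
m=(abs(l)<.03)&(q[:,2]>.03)&(q[:,2]<.045)
for k in range(13): 
    w=m&(abs(t-(.059+k*.0015))<.00075); print(round(.059+k*.0015,4),w.sum(),np.median(q[w,2]) if w.any() else 0)
```

```text
0.059 0 0
0.0605 0 0
0.062 0 0
0.0635 0 0
0.065 0 0
0.0665 95 0.03900452874402838
0.068 200 0.039660944449709204
0.0695 203 0.039506383285770386
0.071 126 0.041606777429408826
0.0725 220 0.04197201225227336
0.074 395 0.04061010447606209
0.0755 3 0.03885058303530278
0.077 0 0
```

View pics/w6c.png

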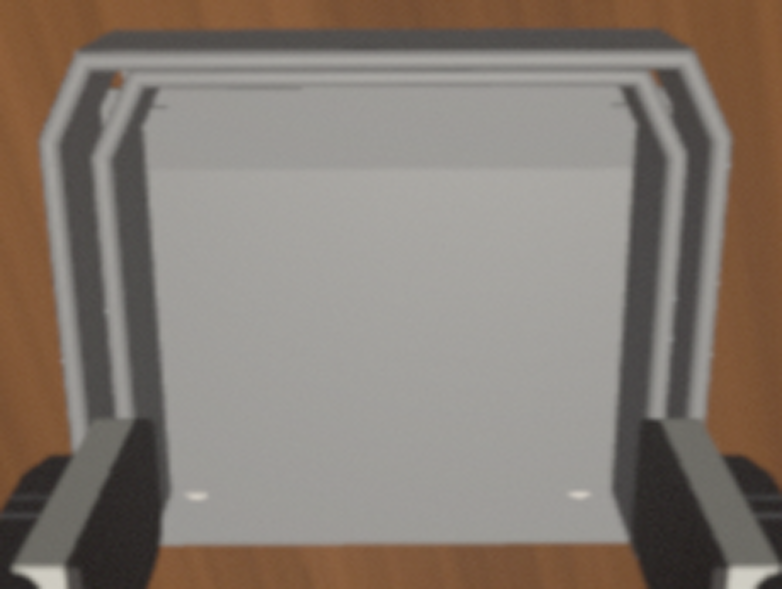

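```bash
python3 -m pendant '[0.08,0.8,-3.8,0,-2.1, 0.08,0.8,-3.8,0,-2.1, 0.08,0.8,-3.8,0,-2.1, 0.08,0.8,-3.8,-0.3,-2.1, 0.08,0.8,-3.8,-0.3,-2.1, 0.08,0.8,-3.8,-0.3,-2.1, 0.08,0.8,-3.8,-0.3,-2.1, 0.08,0.8,-3.8,-0.3,-2.1, 0.08,0.8,-3.8,-0.3,-2.1, 0.08,0.8,-3.8,-0.3,-2.1]'; python3 -m pendant '[0.08,0.8,-3.8,-0.3,-2.1, 0.08,0,-0.4,0,0, 0.08,0,0,0,0]'
python3 - <<'E'
from fit import *
d=robot.get_image('wrist');s=robot.state();c=cloud(d,s);cv2.imwrite('pics/w7.png',d['img'])
p=s['eef_pos'];print(p,np.degrees(np.arctan2(s['eef_rot'][1,0],s['eef_rot'][0,0])),s['width'])
T=(c-s['eef_pos'])@s['eef_rot']
for sl in (slice(180,316),slice(320,460)):
    R=T[230:345,sl].reshape(-1,3);z=R[:,2];R=R[(z>.1)&(z<.18)]
    print('finger tip z',R[:,2].max(), 'x',np.percentile(R[:,0],[1,99]),'y',np.percentile(R[:,1],[1,99]));
S=fit(c,(.545,.695,-.22,-.065),.106,.104,.032,55)
u=np.array([np.cos(S[2]),np.sin(S[2])]);n=np.array([-u[1],u[0]]);r=p[:2]-S[:2];print('along',r@u,'lat',r@n,u,n)
E
```

```text
clock: 10.18
eef_pos: [0.6236, -0.0822, 0.2819]
eef_rot: [[0.842, -0.539, -0.003], [-0.539, -0.842, 0.0], [-0.002, 0.001, -1.0]]
ft_force: [0.6, 0.9, -0.1]
width: 0.0461
clock: 10.43
eef_pos: [0.6312, -0.1266, 0.2786]
eef_rot: [[0.819, -0.573, -0.003], [-0.573, -0.819, -0.002], [-0.002, 0.003, -1.0]]
ft_force: [0.2, 0.6, 0.6]
width: 0.0464
[ 0.63147292 -0.12335562  0.27894386] -34.756432431977174 0.045817860884577795
finger tip z 0.16950892882648064 x [-0.04297414 -0.022591  ] y [-0.01301576  0.01017635]
finger tip z 0.1682946915431318 x [0.02243956 0.04372965] y [-0.01300452  0.01011211]
n 1287 ctr [ 0.6212 -0.1391] yaw 55.54 med 0.0014
along 0.018757135604931467 lat 0.0004583128433776351 [0.5657938  0.82454677] [-0.82454677  0.5657938 ]
```

View pics/w7.png

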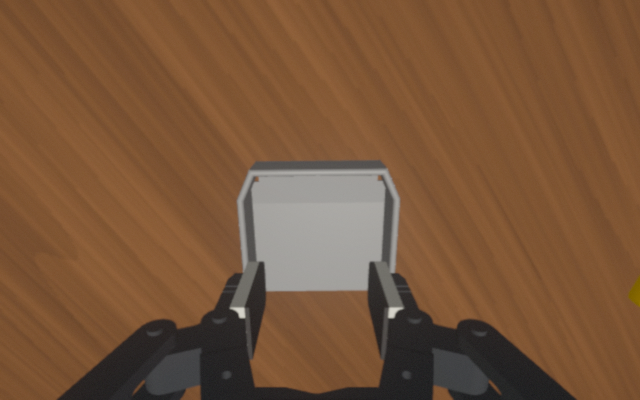

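```bash
python3 -m pendant '[0.08,0,0,-3,0, 0.08,0,0,-3,0, 0.08,0,0,-2,0, 0.08,0,0,-1.2,0, 0.08,0,0,-0.5,0, 0.08,0.2,0.3,0,0, 0.08,0.34,0.5,0,0, 0.08,0.34,0.5,0,0, 0.08,0.25,0.37,0,0]'
python3 - <<'E'
import numpy as np
h=55.5;L=[]
for k in range(19):
    m=np.radians(h+2.45);L.append((round(.45*np.cos(m),2),round(.45*np.sin(m),2)));h+=4.9
print(L,h)
print(.9*np.cos(np.radians(h)),.9*np.sin(np.radians(h)))
L=[]
for k in range(14):
    m=np.radians(h-2.5);L.append((round(.45*np.cos(m),2),round(.45*np.sin(m),2)));h-=5
print(L,h)
E
```

```text
clock: 11.23
eef_pos: [0.6449, -0.1042, 0.1853]
eef_rot: [[0.823, -0.567, 0.003], [-0.567, -0.823, 0.0], [0.002, -0.002, -1.0]]
ft_force: [0.2, -0.4, -0.2]
width: 0.0461
[(np.float64(0.24), np.float64(0.38)), (np.float64(0.21), np.float64(0.4)), (np.float64(0.17), np.float64(0.42)), (np.float64(0.13), np.float64(0.43)), (np.float64(0.1), np.float64(0.44)), (np.float64(0.06), np.float64(0.45)), (np.float64(0.02), np.float64(0.45)), (np.float64(-0.02), np.float64(0.45)), (np.float64(-0.06), np.float64(0.45)), (np.float64(-0.09), np.float64(0.44)), (np.float64(-0.13), np.float64(0.43)), (np.float64(-0.17), np.float64(0.42)), (np.float64(-0.2), np.float64(0.4)), (np.float64(-0.24), np.float64(0.38)), (np.float64(-0.27), np.float64(0.36)), (np.float64(-0.3), np.float64(0.34)), (np.float64(-0.33), np.float64(0.31)), (np.float64(-0.35), np.float64(0.28)), (np.float64(-0.37), np.float64(0.25))] 148.60000000000008
-0.7681957175477955 0.46890866865651754
[(np.float64(-0.37), np.float64(0.25)), (np.float64(-0.35), np.float64(0.28)), (np.float64(-0.32), np.float64(0.31)), (np.float64(-0.3), np.float64(0.34)), (np.float64(-0.27), np.float64(0.36)), (np.float64(-0.23), np.float64(0.39)), (np.float64(-0.2), np.float64(0.4)), (np.float64(-0.16), np.float64(0.42)), (np.float64(-0.12), np.float64(0.43)), (np.float64(-0.09), np.float64(0.44)), (np.float64(-0.05), np.float64(0.45)), (np.float64(-0.01), np.float64(0.45)), (np.float64(0.03), np.float64(0.45)), (np.float64(0.07), np.float64(0.44))] 78.60000000000008
```

```bash
python3 -m pendant '[0.08,0.24,0.38,-0.2,4.9, 0.08,0.21,0.4,-0.1,4.9, 0.08,0.17,0.42,0,4.9, 0.08,0.13,0.43,0,4.9, 0.08,0.1,0.44,0,4.9, 0.08,0.06,0.45,0,4.9, 0.08,0.02,0.45,0,4.9, 0.08,-0.02,0.45,0,4.9, 0.08,-0.06,0.45,0,4.9]'
python3 - <<'E'
from fit import *
d=robot.get_image('wrist');s=robot.state();cv2.imwrite('pics/w8.png',d['img']);print(s['eef_pos'])
E
```

```text
clock: 11.98
eef_pos: [0.6529, -0.0662, 0.1819]
eef_rot: [[0.986, 0.169, 0.002], [0.169, -0.986, -0.0], [0.002, 0.001, -1.0]]
ft_force: [-0.3, -0.2, -0.6]
width: 0.046
[ 0.65269867 -0.06506514  0.18181632]
```

View pics/w8.png

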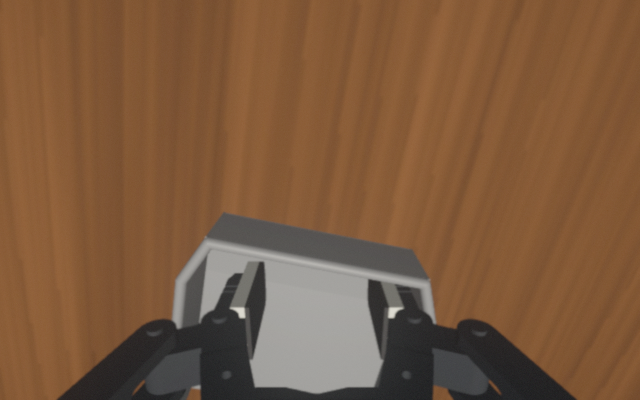

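```bash
python3 -m pendant '[0.08,-0.1,0.6,0,0, 0.08,-0.12,0.6,0,0, 0.08,-0.13,0.43,0,3, 0.08,-0.17,0.42,0,3, 0.08,-0.2,0.4,0,3, 0.08,-0.24,0.38,0,4, 0.08,-0.37,0.46,0,4, 0.08,-0.4,0.44,0,4]'
python3 - <<'E'
from fit import *
d=robot.get_image('wrist');s=robot.state();cv2.imwrite('pics/w9.png',d['img']);print(s['eef_pos'])
E
```

```text
clock: 12.7
eef_pos: [0.635, -0.0287, 0.1812]
eef_rot: [[0.861, 0.508, 0.001], [0.508, -0.861, -0.0], [0.001, 0.001, -1.0]]
ft_force: [-0.3, 0.1, -0.3]
width: 0.0466
[ 0.63416041 -0.02762353  0.18102192]
```

View pics/w9.png

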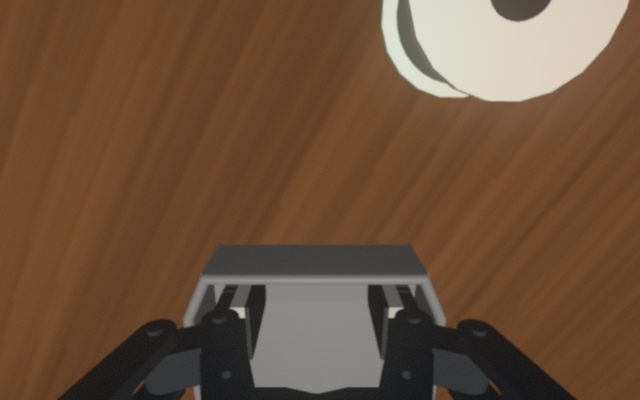

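```bash
python3 -m pendant '[0.08,-0.36,0.35,0,3, 0.08,-0.4,0.3,0,3, 0.08,-0.45,0.25,0,3, 0.08,-0.45,0.2,0,3, 0.08,-0.47,0.2,0,3, 0.08,-0.47,0.2,0,3, 0.08,-0.47,0.2,0,3, 0.08,-0.47,0.2,0,3]'
python3 - <<'E'
from fit import *
d=robot.get_image('wrist');s=robot.state();cv2.imwrite('pics/w10.png',d['img']);p=s['eef_pos'];print(p,s['ft_force'])
a=np.radians(78.5);u=np.array([np.cos(a),np.sin(a)]);n=np.array([-u[1],u[0]]);r=p[:2]-[.5377,.2704];print('t',r@u,'lat(left+)',r@n,90+np.degrees(np.arctan2(s['eef_rot'][1,0],s['eef_rot'][0,0])))
E
```

```text
clock: 13.42
eef_pos: [0.5996, -0.0101, 0.1811]
eef_rot: [[0.582, 0.813, 0.001], [0.813, -0.582, -0.0], [0.0, 0.001, -1.0]]
ft_force: [-0.2, -0.3, 0.7]
width: 0.046
[ 0.59866007 -0.00964023  0.18093855] [-0.97182927  1.18540351  0.02161922]
t -0.2622648552539909 lat(left+) -0.1155673247740313 144.64702556050926
```

View pics/w10.png

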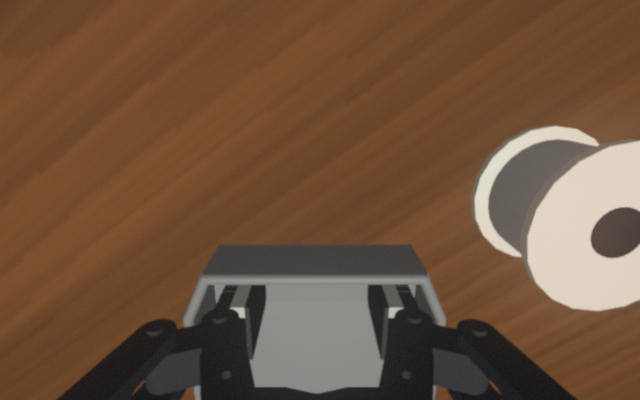

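```bash
python3 -m pendant '[0.08,-0.7,0.5,0,0, 0.08,-0.76,0.54,0,0, 0.08,-0.76,0.54,0,0, 0.08,-0.76,0.54,0,0, 0.08,-0.76,0.54,0,0, 0.08,-0.76,0.54,0,0, 0.08,-0.7,0.5,0,0, 0.08,-0.54,0.4,0,-3, 0.08,-0.5,0.43,0,-3, 0.08,-0.46,0.48,0,-4]'
python3 - <<'E'
from fit import *
d=robot.get_image('wrist');s=robot.state();cv2.imwrite('pics/w11.png',d['img']);p=s['eef_pos'];print(p,s['ft_force'])
a=np.radians(78.5);u=np.array([np.cos(a),np.sin(a)]);n=np.array([-u[1],u[0]]);r=p[:2]-[.5377,.2704];print('t',r@u,'lat(left+)',r@n,90+np.degrees(np.arctan2(s['eef_rot'][1,0],s['eef_rot'][0,0])))
E
```

```text
clock: 14.3
eef_pos: [0.5317, 0.04, 0.1807]
eef_rot: [[0.715, 0.699, -0.0], [0.699, -0.715, 0.0], [-0.0, -0.0, -1.0]]
ft_force: [0.5, -0.3, 0.1]
width: 0.0459
[0.53079533 0.04140361 0.18075843] [-1.69635055  1.21383688 -0.96210573]
t -0.22577578600364942 lat(left+) -0.03888847616390493 134.1487265303857
```

View pics/w11.png

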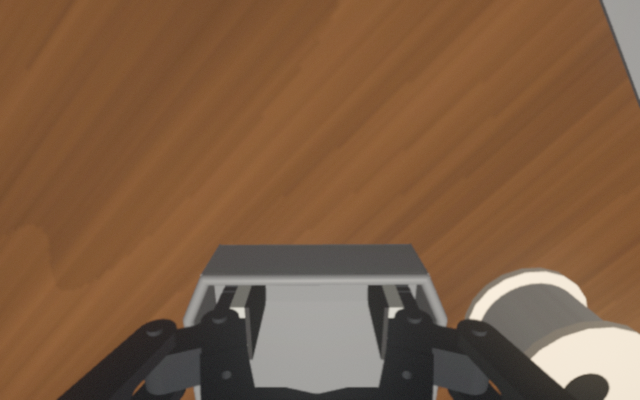

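```bash
python3 -m pendant '[0.08,-0.41,0.46,0,-4, 0.08,-0.38,0.49,0,-4, 0.08,-0.35,0.51,0,-4, 0.08,-0.31,0.54,0,-4, 0.08,-0.27,0.56,0,-4, 0.08,-0.23,0.57,0,-4, 0.08,-0.19,0.59,0,-4, 0.08,-0.15,0.6,0,-4, 0.08,-0.11,0.61,0,-4]'
python3 - <<'E'
from fit import *
d=robot.get_image('wrist');s=robot.state();cv2.imwrite('pics/w12.png',d['img']);p=s['eef_pos'];print(p,s['ft_force'])
a=np.radians(78.5);u=np.array([np.cos(a),np.sin(a)]);n=np.array([-u[1],u[0]]);r=p[:2]-[.5377,.2704];print('t',r@u,'lat(left+)',r@n,90+np.degrees(np.arctan2(s['eef_rot'][1,0],s['eef_rot'][0,0])))
E
```

```text
clock: 15.1
eef_pos: [0.5081, 0.0892, 0.1807]
eef_rot: [[0.989, 0.145, -0.0], [0.145, -0.989, -0.0], [-0.0, 0.0, -1.0]]
ft_force: [-0.3, -0.2, -0.2]
width: 0.0459
[0.50783194 0.09087939 0.18083518] [-0.83376269  1.58327752  0.05109687]
t -0.1818714150434668 lat(left+) -0.006522200599754129 98.23787682096172
```

View pics/w12.png

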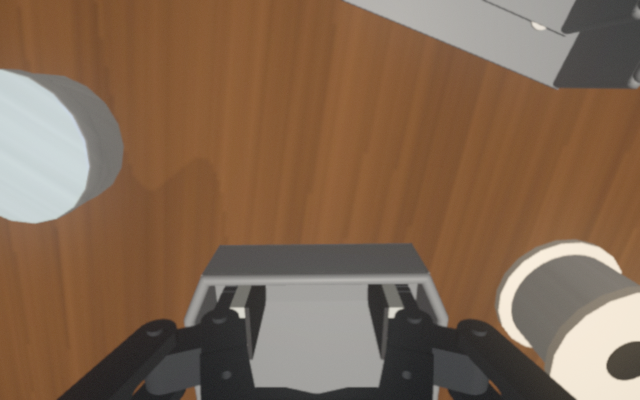

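```bash
python3 -m pendant '[0.08,-0.06,0.6,0,-4, 0.08,-0.02,0.6,0,-4, 0.08,0.02,0.6,0,-4, 0.08,0.06,0.6,0,-4, 0.08,0.09,0.5,0,-3.7, 0.08,0.08,0.4,0,0, 0.08,0.04,0.2,0,0]'
python3 - <<'E'
from fit import *
d=robot.get_image('wrist');s=robot.state();cv2.imwrite('pics/w13.png',d['img']);p=s['eef_pos'];print(p,s['ft_force'])
a=np.radians(78.5);u=np.array([np.cos(a),np.sin(a)]);n=np.array([-u[1],u[0]]);r=p[:2]-[.5377,.2704];print('t',r@u,'lat(left+)',r@n,90+np.degrees(np.arctan2(s['eef_rot'][1,0],s['eef_rot'][0,0])))
E
```

```text
clock: 15.73
eef_pos: [0.5104, 0.1245, 0.1807]
eef_rot: [[0.982, -0.19, -0.0], [-0.19, -0.982, -0.0], [-0.0, 0.0, -1.0]]
ft_force: [0.1, -0.9, 0.6]
width: 0.046
[0.5105098  0.12462868 0.18073475] [1.03184607 0.53650624 0.36511698]
t -0.1482657764936813 lat(left+) -0.002417778800796933 79.01279181677602
```

View pics/w13.png

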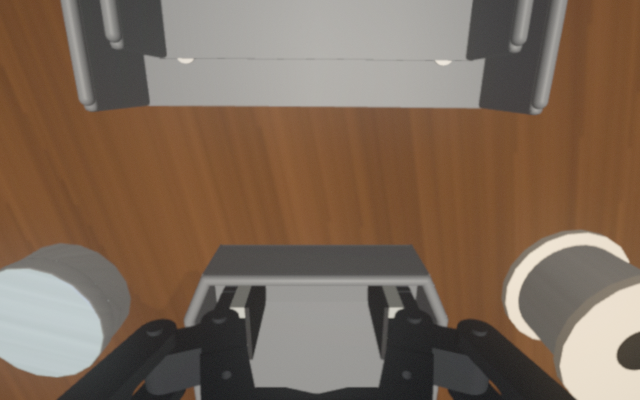

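```bash
python3 -m pendant '[0.08,0.12,0.6,0.1,-0.5, 0.08,0.18,0.88,0.1,0, 0.08,0.18,0.88,0.1,0, 0.08,0.18,0.88,0.1,0, 0.08,0.18,0.88,0,0, 0.08,0.18,0.88,0,0, 0.08,0.18,0.88,0,0, 0.08,0.18,0.88,0,0, 0.08,0.18,0.88,0,0, 0.08,0.18,0.88,0,0]'
python3 - <<'E'
from fit import *
d=robot.get_image('wrist');s=robot.state();cv2.imwrite('pics/w14.png',d['img']);p=s['eef_pos'];print(p,s['ft_force'])
a=np.radians(78.5);u=np.array([np.cos(a),np.sin(a)]);n=np.array([-u[1],u[0]]);r=p[:2]-[.5377,.2704];print('t',r@u,'lat(left+)',r@n,90+np.degrees(np.arctan2(s['eef_rot'][1,0],s['eef_rot'][0,0])))
E
```

```text
clock: 16.62
eef_pos: [0.5281, 0.2101, 0.1847]
eef_rot: [[0.979, -0.203, -0.0], [-0.203, -0.979, -0.0], [-0.0, 0.0, -1.0]]
ft_force: [-0.1, -0.6, -0.0]
width: 0.0459
[0.52824921 0.21229881 0.18492459] [ 0.99693371  2.15361275 -0.25280316]
t -0.05881897255129977 lat(left+) -0.002322447083054089 78.40208797801448
```

View pics/w14.png

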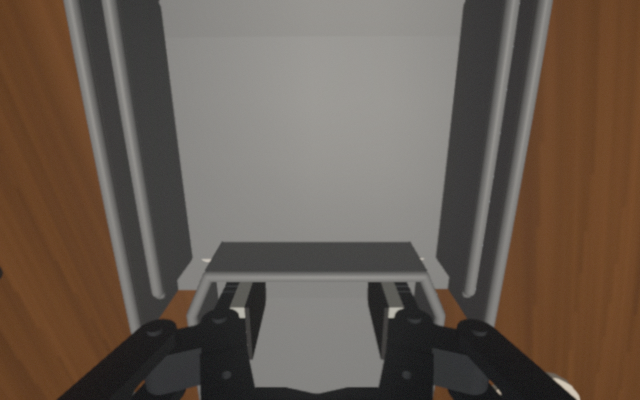

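Entering centred (small 315, mid ~315). Continue to near home.

```bash
python3 -m pendant '[0.08,0.16,0.8,0,0, 0.08,0.18,0.88,0,0, 0.08,0.18,0.88,0,0, 0.08,0.18,0.88,0,0, 0.08,0.18,0.88,0.1,0, 0.08,0.18,0.88,0,0, 0.08,0.18,0.88,0,0, 0.08,0.18,0.88,0,0, 0.08,0.18,0.88,0,0, 0.08,0.14,0.7,0,0]'
python3 -m pendant '[0.08,0.1,0.5,0,0, 0.08,0.08,0.4,0,0, 0.08,0.06,0.3,0,0, 0.08,0.04,0.2,0,0]'
python3 - <<'E'
from fit import *
d=robot.get_image('wrist');s=robot.state();cv2.imwrite('pics/w15.png',d['img']);p=s['eef_pos'];print(p,s['ft_force'])
a=np.radians(78.5);u=np.array([np.cos(a),np.sin(a)]);n=np.array([-u[1],u[0]]);r=p[:2]-[.5377,.2704];print('t',r@u,'lat(left+)',r@n)
E
```

```text
clock: 17.5
eef_pos: [0.5455, 0.2958, 0.1858]
eef_rot: [[0.979, -0.203, 0.0], [-0.203, -0.979, 0.0], [0.0, -0.0, -1.0]]
ft_force: [-0.2, -1.3, 1.2]
width: 0.0462
clock: 17.83
eef_pos: [0.5482, 0.3087, 0.1857]
eef_rot: [[0.979, -0.203, -0.0], [-0.203, -0.979, -0.0], [-0.0, 0.0, -1.0]]
ft_force: [0.3, 0.0, 1.5]
width: 0.0457
[0.54820477 0.30903745 0.18578156] [ 0.53489418 -0.46445407 -0.45917797]
t 0.03995610707540049 lat(left+) -0.0025908188028390404
```

View pics/w15.png

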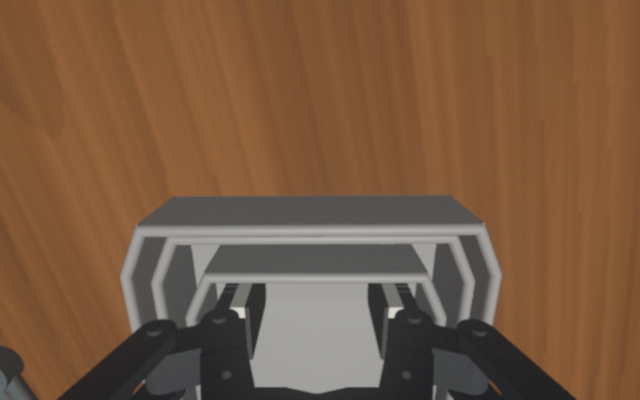

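```bash
python3 -m pendant '[0.08,0.06,0.3,0,0, 0.08,0.06,0.3,0,0, 0.08,0.06,0.3,0,0, 0.08,0.04,0.2,0,0, 0.08,0.04,0.2,0,0]'
python3 -m pendant '[0.08,0.03,0.15,0,0, 0.08,0.03,0.15,0,0]'
python3 -m pendant '[0.08,0.03,0.15,0,0, 0.08,0.03,0.15,0,0, 0.08,0,0,0,0]'
python3 - <<'E'
from fit import *
s=robot.state();p=s['eef_pos'];print(p,s['ft_force'])
a=np.radians(78.5);u=np.array([np.cos(a),np.sin(a)]);n=np.array([-u[1],u[0]]);r=p[:2]-[.5377,.2704];print('t',r@u,'lat(left+)',r@n)
E
```

```text
clock: 18.3
eef_pos: [0.5508, 0.3218, 0.1858]
eef_rot: [[0.979, -0.203, -0.0], [-0.203, -0.979, -0.0], [-0.0, 0.0, -1.0]]
ft_force: [-0.6, -2.1, 0.6]
width: 0.046
clock: 18.47
eef_pos: [0.5512, 0.3227, 0.1854]
eef_rot: [[0.979, -0.204, -0.002], [-0.204, -0.979, -0.004], [-0.001, 0.005, -1.0]]
ft_force: [-3.1, -9.2, 4.0]
width: 0.0464
clock: 18.72
eef_pos: [0.5515, 0.3234, 0.1848]
eef_rot: [[0.979, -0.205, -0.005], [-0.205, -0.979, -0.009], [-0.003, 0.01, -1.0]]
ft_force: [-4.9, -11.0, 5.3]
width: 0.0466
[0.55150157 0.3234422  0.1847858 ] [ -4.88009421 -11.00078296   5.31622824]
t 0.05472895226876637 lat(left+) -0.0029495827051462782
```

```bash
python3 -m pendant '[0.08,-0.06,-0.3,0,0, 0.08,-0.2,-0.98,0,0, 0.08,-0.2,-0.98,0.3,0, 0.08,-0.2,-0.98,2,0,0.08,0,0,4,0, 0.08,0,0,4,0,0.08,0,0,2,0,0.08,0,0,0,0]'
python3 - <<'E'
from fit import *
d=robot.get_image('wrist');s=robot.state();c=cloud(d,s);print(s['eef_pos'])
a=cv2.resize(d['img'][110:320,190:440],None,fx=3.1,fy=2.8,interpolation=cv2.INTER_CUBIC);cv2.imwrite('pics/w16.png',a)
an=np.radians(78.5);u=np.array([np.cos(an),np.sin(an)]);n=np.array([-u[1],u[0]])
q=c.reshape(-1,3);t=(q[:,:2]-[.5377,.2704])@u;l=(q[:,:2]-[.5377,.2704])@n
m=(abs(l)<.03)&(q[:,2]>.02)&(q[:,2]<.045)
for k in range(15): 
    w=m&(abs(t-(.056+k*.0015))<.00075); print(round(.056+k*.0015,4),w.sum(),np.median(q[w,2]) if w.any() else 0)
E
```

```text
clock: 19.38
eef_pos: [0.5469, 0.2958, 0.315]
eef_rot: [[0.979, -0.204, 0.009], [-0.204, -0.979, 0.006], [0.008, -0.008, -1.0]]
ft_force: [-0.1, 0.9, -0.8]
width: 0.0461
[0.54618959 0.29531138 0.31226841]
0.056 0 0
0.0575 0 0
0.059 0 0
0.0605 0 0
0.062 79 0.035945820618943386
0.0635 177 0.036736222515534184
0.065 191 0.03646790854368187
0.0665 118 0.03841573706536816
0.068 185 0.03912120020141635
0.0695 182 0.03889576889804387
0.071 152 0.04101206653039602
0.0725 204 0.041555856984896264
0.074 470 0.035708631633154866
0.0755 0 0
0.077 0 0
```

View pics/w16.png

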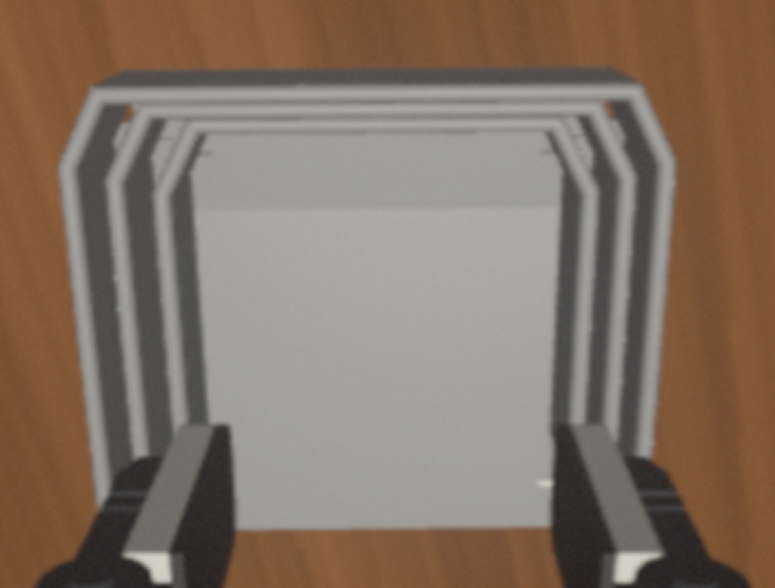

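```bash
python3 -m pendant '[0.08,0,-3.5,1,0, 0.08,0,-3.5,1,0, 0.08,0,-3.5,1,0, 0.08,0,-3.5,0,0, 0.08,0,-3.5,0,0, 0.08,0,-3.5,0,0, 0.08,0,-3.5,0,0, 0.08,0,-3.5,0,0, 0.08,0,-3.5,0,0, 0.08,0,-3.5,0,0]'; python3 -m pendant '[0.08,0,-3,0,0, 0.08,0,-3,0,0, 0.08,0,-2,0,0, 0.08,0,0,0,0]'
python3 - <<'E'
from fit import *
d=robot.get_image('top');c=cloud(d);cv2.imwrite('pics/t9.png',d['img'])
for (u,v) in [(283,172),(262,271)]:
    w=c[v-20:v+20,u-20:u+20].reshape(-1,3);w=w[(w[:,2]>.02)&(w[:,2]<.06)];print(np.median(w,0))
E
```

```text
clock: 20.27
eef_pos: [0.5444, -0.0567, 0.3376]
eef_rot: [[0.979, -0.203, -0.002], [-0.203, -0.979, 0.0], [-0.002, 0.0, -1.0]]
ft_force: [0.0, 0.5, -0.1]
width: 0.046
clock: 20.6
eef_pos: [0.5439, -0.1406, 0.3375]
eef_rot: [[0.978, -0.211, -0.002], [-0.211, -0.978, -0.002], [-0.001, 0.003, -1.0]]
ft_force: [-0.2, -1.2, -0.5]
width: 0.0461
[0.62559028 0.09162866 0.04566305]
[0.39104298 0.13298229 0.02666375]
```

View pics/t9.png

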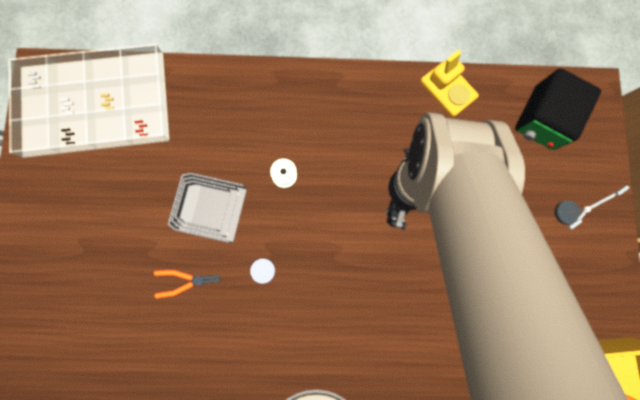

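The nest sits at about (208,208). The spool (283,172), tin (262,271) and pliers (about 185,282) are where they started.

```bash
python3 -c "
from station import robot
print(robot.close_job())"
```

```text
the job is handed in; nothing more can be done
None
```

The three trays are put away as one nest, and the job is handed in at about 20.7 s of the 69 s allowed. I slid the middle tray back-first into the large one, then the small tray back-first into the middle one. Both went flat along the bench, with the fingertips inside against the back wall.

- **Pushed home:** each tray stopped against the next back wall at about 12–13 N on the wrist. Wrist-camera depth afterwards shows the three back walls touching: small about 62–66 mm, middle about 66.5–70.5 mm and large about 71–75 mm from the large tray's centre. All mouths face the same way.
- **Neighbours:** the spool and tin measure within 0.5 mm of where they started. The pliers look unmoved in the top picture, but I did not measure them.
- **At hand-in:** the arm was well clear of everything.
- **Turning the small tray:** it lagged the gripper by about 11° early in its turn. It lined up again before it was pushed in.
- **Checks:** none failed.

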